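Pin and clip the hold-down strap of a tool dock

TASK

Lock the spare tool module into its dock: swing the hinged strap fully down so that its eye sits between the two ears, push the headed pin through both ears and the eye until its head is fully home against the ear, then press the retaining clip fully down until it snaps into the groove of the pin. Leave the hex key, the tray and the flange on the table where they are.

Things in the scene. Friction and masses are not known exactly. Their poses are not given: they have to be found in the camera images.
- dock: Fixed dock, flat on the table. Grey base plate 200 (x) x 150 (y) x 12 mm; grey cylindrical module lying along y, top 75 mm up; two hinge posts at x = -65 mm, 100 mm high; two aluminium ears at x = +65 mm, 36 mm wide in x, 101 mm high: the thick one spans y = +13 to +55, the thin one y = -13 to -27 mm. Origin: centre of the plate's underside. x points from hinge to ears, y along the pin, z up.
- strap (a joint): Angle of the hinged strap: 0 = fully down on its stop, level, its eye in line with the ears' bores; grows as it opens upward (starts 0.6 to 1.1). The hinge is stiff (0.25 N m): the strap stays where it is left. Push it down on its outer (upper) face.
- strap_hinge (a point): Centre of the strap's hinge, fixed, at x = -65, y = 0, z = 85 mm of the dock; its axis is the dock's y.
- strap_tip (a point): Centre of the strap's 14.5 mm eye, 130 mm from the hinge. The strap is a steel bar 36 mm wide and 8 mm thick, centred on the line from hinge to eye, ending 112 mm from the hinge in a lug 22 mm wide (y), 32 mm long, 28 mm high that holds the eye.
- pin_head (a point): Centre of the outer flat end of the loose steel pin's head (24 mm diameter, 10 mm thick). Its shaft (12 mm diameter, 100 mm long, tapered nose) points to the dock's -y; the nose already sits in the thick ear's bore, which holds the pin. Pushed on its head towards the dock's -y, it slides in. An 8 mm diameter, 7 mm wide groove near the nose lies under the clip when home.
- bore (a point): Fixed on the dock: where pin_head lies when the pin is fully home (x = 65, y = 65, z = 85 mm of the dock). The head starts 62 to 70 mm farther out along the dock's y. The bores of both ears are 13 mm in diameter, along the dock's y.
- clip (a joint): How far the retaining clip is pressed down, in m: starts at 0 to 0.003 (up); 0.019 is its lower stop, where its two spring jaws have snapped round the pin's groove. It slides straight down in guides outside the thin ear, stays where it is left, and takes about 12 N at the snap. It is blocked if the pin is not home.
- clip_top (a point): Centre of the top face of the clip's flat press pad (26 mm in x, 16 mm in y), at x = 65, y = -35 mm of the dock; 126 mm above the table when the clip is up, 107 mm when fully down.
- hexkey: Loose T-handle hex key lying on the table, bar 90 mm plus round ends (22 mm thick) with a 150 mm blade; bystander. Origin under the middle of the handle, on the table.
- tray: Loose empty parts tray 100 x 140 x 35 mm; bystander. Origin under its centre.
- flange: Loose round aluminium flange, 64 mm diameter, 22 mm high; bystander. Origin under its centre.

How it is judged (in metres and radians):
On the way, in this order (a step that is already met when the one before it is completed fails the run):
1. the strap is fully down (value of joint strap below 0.03 rad), for 0.2 s.
2. the pin is through both ears and the eye, its head home (value of joint strap below 0.03 rad and y of pin_head in the frame of dock between 0.062 and 0.068 m and distance between pin_head and bore below 0.004 m and angle between the y axis of pin_head and the y axis of dock, either way round below 0.06 rad), for 0.2 s.
3. the clip is seated in the groove (all of step 2 and value of joint clip above 0.0175 m), for 0.2 s.
At the end, for the whole second after the job is handed in: The strap is down (under 0.03 rad), the pin is through both ears and the eye with its head within 3 mm of fully home and straight in the bores, and the clip is at least 17.5 mm down, snapped into the groove and at rest (all of step 3 and velocity of joint clip between -0.005 and 0.005 m/s); the robot touches nothing.
It fails at once if the hex key is moved more than 30 mm (distance of hexkey from where it was at the start of the episode above 0.03 m).
It fails at once if the tray is moved more than 30 mm (distance of tray from where it was at the start of the episode above 0.03 m).
It fails at once if the flange is moved more than 30 mm (distance of flange from where it was at the start of the episode above 0.03 m).
It also fails if it takes over 53 s, if anything falls off the work surface, if the arm or the gripper's body presses on something with over 40 N, if the wrist force passes 120 N, or if a joint passes its speed limit or range.

ROBOT

A 6-joint arm with a two-finger parallel gripper is mounted at the origin on the work surface. World frame = base frame: x ahead of the robot, y to its left, z up, the work surface at z = 0. Lengths are in mm, angles in rad, forces in N, time in s.
With the tool pointing down it reaches from about 275 to 1000 mm from the base axis. Payload 8.4 kg.
Tool frame: the origin (TCP) lies at the very end of the fingers, on their centre line; the grasp point (between the pads) lies 19 mm behind it; z points along the fingers, y is the direction in which the jaws open and shut (so a half turn about z gives the same grasp; the last joint's range is limited). The gripper opens to 85 mm and grips with 20 to 120 N. Pads are 22 mm wide; open, the fingers measure 114 mm over their backs; the gripper's body (76 mm by 85 mm) begins 54 mm behind the grasp point. The pads swing forward as they close: fully open they stand 13 mm farther back than shut.
Start: joints at [-1.268, 0.353, 1.633, -0, 1.155, -0.002], TCP at [187.562, -596.195, 231.281] pointing down, gripper open.
Joint ranges: [-2.63, 2.63], [-0.92, 2.1], [0.06, 2.66], [-1.3, 4.44], [0, 2.69], [-3.02, 3.02]. Speed limits (rad/s): [2.22, 2.22, 2.79, 3.14, 3.14, 3.14].

INTERFACE

Orientations are given as [roll, pitch, yaw] about the fixed x, y, z axes, in that order (R = Rz(yaw) Ry(pitch) Rx(roll)).
In Python, from rig import r gives the robot as it stands.
- The arm moves only by the tool jog_arm, never from a script. Its argument "increments" is text: rows parted by semicolons, each of 7 numbers parted by spaces: the shift along the tool's x, y, z in cm, then the turn, a rotation vector about the tool's x, y, z in rad, then the opening, from -1 (shut) to 1 (fully open). A call has exactly 8 rows; each row shifts and turns the commanded pose from where the row before left it, along the tool's axes as they then stand; what a row does not reach is not made up. A row lasts 1/10 s, in which the tool goes at most 50 mm and 8.59 degrees, less where a joint would pass 70% of its speed; a pose out of reach is approached as far as the arm can. A call with a gripper value outside its range is refused whole. The fingers move at their own pace and stop on an object; "squeeze" is the grip in N (left out, the last holds). Time passes only in rows, so rows that do not move let the fingers close, or fill a call up. It gives the time, the measured TCP pose, the force and the opening at its end, in the units of the state.
- r.sense(): the state, without advancing time (a new reading comes with each control period).
- r.grab_frame(name): name is "side" or "top" or "wrist"; returns the picture (400x640x3 uint8, red, green, blue); there is no depth.
- r.camera_info(name): a dict with "K" (3x3 intrinsics, pixels), "rvec" (rotation vector, rad) and "tvec" (3), from world to camera coordinates, as OpenCV has them. Camera axes: x right, y down, z forward; pixel columns grow to the right and rows downward; lengths in mm; the calibration is good to about 2 mm. A picture is of the moment at which its call begins: read the wrist's pose just before it. camera_info takes no time and is no camera call; for the wrist camera it gives the pose at the moment of the call.
- r.sign_off(): hands the job in, once; it reports no verdict.
The state is a dict: "clock": time; "qpos": joint angles; "qvel": joint speeds; "joint_efforts": joint torques, N m; "eef_pos": TCP position; "tcp_rot": TCP orientation; "contact_force": force on the tool from outside, world axes, zero at the start; "wrist_torque": the same for the moment, N m; "opening": opening from 0.0 (shut) to 1.0 (fully open).
Only numpy, scipy, OpenCV 4.12 (cv2) and the standard library are available. Lean on these libraries where they do the work, as an engineer would, in place of code of your own. Each camera call takes 0.05 s, during which the arm holds its last target.

## Working session

There is one attempt and no reset: what is moved stays moved. The work goes in short steps, Python scripts to look and compute and a tool call to move; the robot and the scene stay as the last step left them, time stands still between calls to the robot, and variables do not carry over. Pictures are saved under pics/ and viewed, and the job is handed in when it is done.

Besides the shell and the picture viewer there is one more tool, called after ">>>" by a JSON object that holds its "name" and its "arguments". jog_arm: Moves the arm, as the interface text tells. Its arguments: {"type":"object","properties":{"increments":{"type":"string"},"squeeze":{"type":"number"}},"required":["increments"]}

```bash
mkdir -p pics; ls
python3 - <<'E'
from rig import r
import cv2
print(r.sense())
for n in ["side","top","wrist"]:
    print(n,r.camera_info(n))
    f=r.grab_frame(n); cv2.imwrite(f"pics/{n}0.png",f[:,:,::-1])
E
```

```text
pics
{'clock': 0.0, 'qpos': array([-1.26839252e+00,  3.53647940e-01,  1.63415021e+00,  1.74874177e-05,
        1.15519035e+00, -2.41154545e-03]), 'qvel': array([-1.29733645e-04,  2.11325785e-04, -1.79433072e-03, -8.15750518e-05,
        1.63341383e-03, -1.40328055e-03]), 'joint_efforts': array([ 8.09372832e-04, -6.05253124e+01, -3.42061615e+01,  2.38331177e-04,
        9.62779013e-03, -1.52990862e-05]), 'eef_pos': array([ 187.42782258, -595.72896122,  230.55493195]), 'tcp_rot': array([-3.14019686e+00, -1.93549527e-05,  3.04808267e-01]), 'contact_force': array([0.36957784, 0.11805944, 0.48426508]), 'wrist_torque': array([0.05164347, 0.00164983, 0.07104782]), 'opening': 0.998414861643907}
side {'K': array([[379.84663179,   0.        , 322.3220035 ],
       [  0.        , 379.84663179, 191.25022916],
       [  0.        ,   0.        ,   1.        ]]), 'rvec': array([ 0.43265084, -2.80192928,  1.0766412 ]), 'tvec': array([485.95760637, 161.01356642, 980.82034377])}
top {'K': array([[432.42555039,   0.        , 325.61962374],
       [  0.        , 432.42555039, 203.94241072],
       [  0.        ,   0.        ,   1.        ]]), 'rvec': array([ 2.03653533, -2.19268502,  0.22408841]), 'tvec': array([  50.97871424,  516.03991222, 1105.77167041])}
wrist {'K': array([[358.55668126,   0.        , 315.94624447],
       [  0.        , 358.55668126, 200.69292237],
       [  0.        ,   0.        ,   1.        ]]), 'rvec': array([-2.31850845,  1.70119112,  0.27276947]), 'tvec': array([-624.089101  ,  -38.23076023,  380.13265399])}
```

View pics/top0.png

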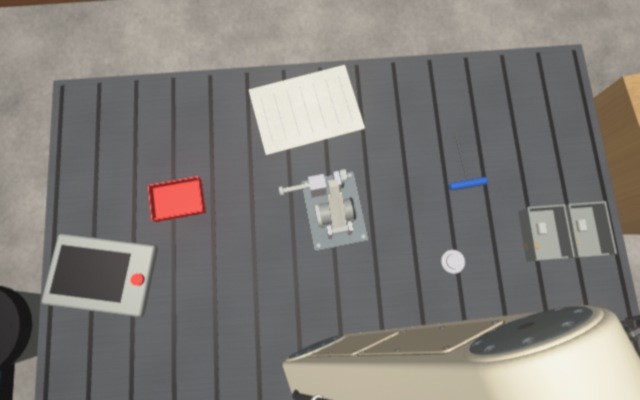

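View pics/side0.png

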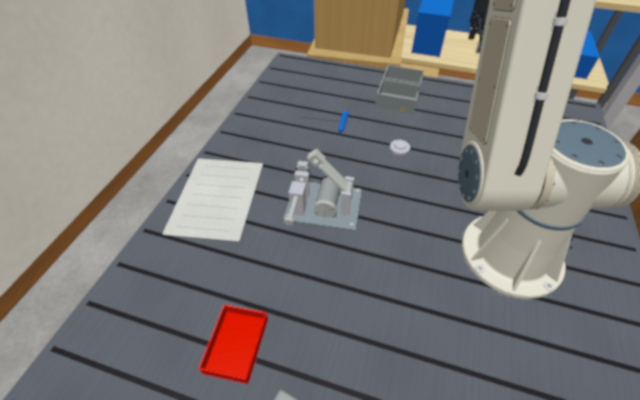

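View pics/wrist0.png

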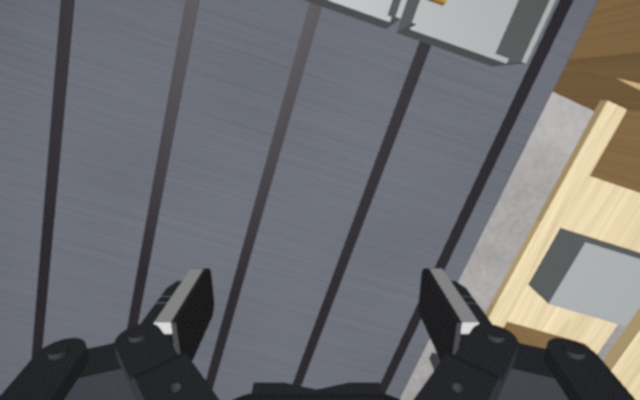

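The top view shows the dock plate at about (335,212), the pin sticking out left to (283,190), the tray at (176,199), the hex key at (468,184) and the flange at (453,262). The side view confirms this and shows the strap open. I'll zoom in on the dock in both views.

```bash
cat > h.py <<'E'
import numpy as np, cv2
def cam(r,n):
    c=r.camera_info(n); return {k:np.array(c[k],float) for k in c}
def ray(c,uv):
    R=cv2.Rodrigues(c["rvec"])[0]
    p=cv2.undistortPoints(np.array([[uv]],float),c["K"],None)[0,0]
    return -R.T@c["tvec"], R.T@np.array([p[0],p[1],1])
def onz(c,uv,z):
    o,d=ray(c,uv); return o+d*(z-o[2])/d[2]
def proj(c,P):
    return cv2.projectPoints(np.array(P,float).reshape(-1,1,3),c["rvec"],c["tvec"],c["K"],None)[0].reshape(-1,2)
def tri(c1,u1,c2,u2):
    o1,d1=ray(c1,u1);o2,d2=ray(c2,u2)
    s=np.linalg.lstsq(np.c_[d1,-d2],o2-o1,rcond=None)[0]
    a=o1+s[0]*d1;b=o2+s[1]*d2
    return (a+b)/2,np.linalg.norm(a-b)
E
python3 - <<'E'
import cv2
f=cv2.imread('pics/top0.png'); cv2.imwrite('pics/top0z.png',cv2.resize(f[160:260,265:385],None,fx=6,fy=6,interpolation=cv2.INTER_CUBIC)[:600])
f=cv2.imread('pics/side0.png'); cv2.imwrite('pics/side0z.png',cv2.resize(f[140:240,270:380],None,fx=6,fy=6,interpolation=cv2.INTER_CUBIC)[:600])
E
```

```text
(no output)
```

View pics/top0z.png

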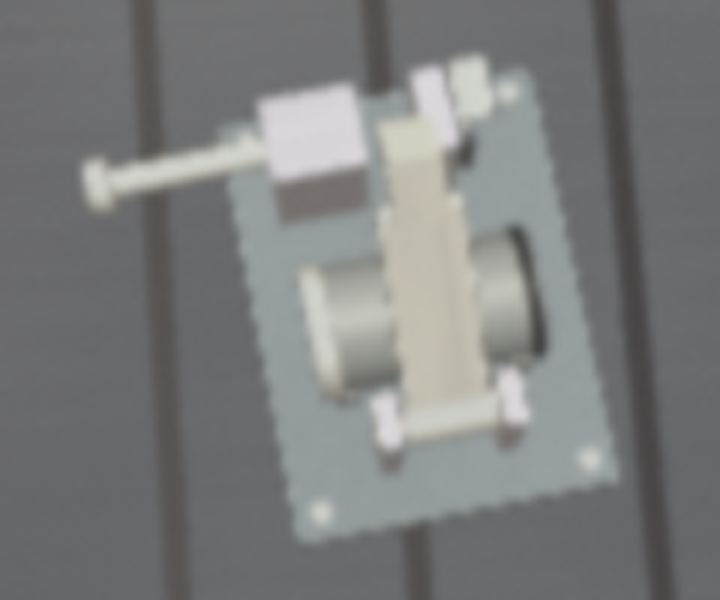

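View pics/side0z.png

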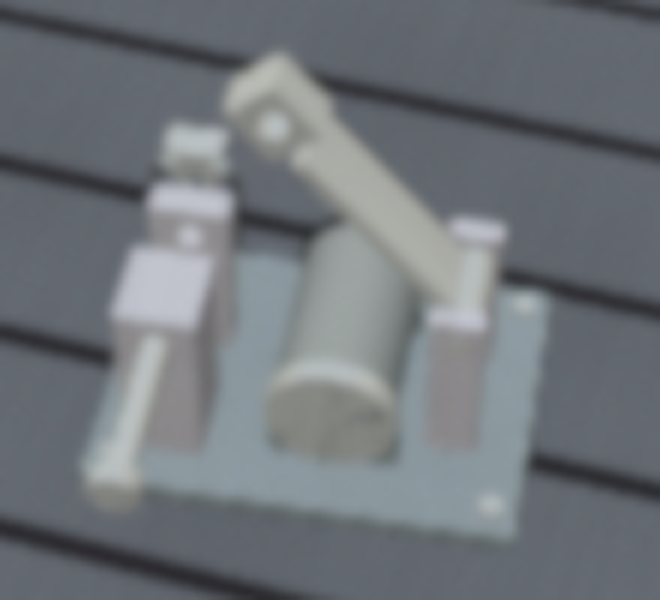

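Top zoom: plate corners are at about (222,130), (530,70), (617,482) and (300,543), with the thick ear top, clip pad and pin head (97,186) all visible. Side zoom: the eye is at (273,127) and the pin head at (112,490). I'll cast these as rays and fit the dock pose.

```bash
cat > fit.py <<'E'
from h import *
from rig import r
ct=cam(r,'top'); cs=cam(r,'side')
T=lambda u,v:(265+(u+.5)/6-.5,160+(v+.5)/6-.5)
S=lambda u,v:(270+(u+.5)/6-.5,140+(v+.5)/6-.5)
def kabsch(D,W):
    D=np.array(D);W=np.array(W);d=D-D.mean(0);w=W-W.mean(0)
    a=np.arctan2((d[:,0]*w[:,1]-d[:,1]*w[:,0]).sum(),(d*w).sum())
    R=np.array([[np.cos(a),-np.sin(a)],[np.sin(a),np.cos(a)]])
    return a,W.mean(0)-R@D.mean(0),R
top=[((530,70),100,-75,12),((617,482),-100,-75,12),((300,543),-100,75,12),((222,130),100,75,12),
 ((257,99),83,55,101),((352,84),83,13,101),((368,163),47,13,101),((275,180),47,55,101)]
side=[((548,290),-100,-75,12),((516,540),-100,75,12),((82,470),100,75,12),
 ((135,247),83,13,101),((213,252),47,13,101),((197,328),47,55,101),((112,318),83,55,101)]
for n,c,L,Z in(("top",ct,top,T),("side",cs,side,S)):
    W=[onz(c,Z(*p),z)[:2] for p,x,y,z in L]; D=[(x,y) for p,x,y,z in L]
    a,t,R=kabsch(D,W); print(n,a,t); print((np.array(W)-(np.array(D)@R.T+t)).round(1).tolist())
    h=T(97,186) if n=="top" else S(112,490)
    for z in(85,): 
        print("head",R.T@(onz(c,h,z)[:2]-t))
    if n=="top":print("clip",R.T@(onz(c,T(472,85),126)[:2]-t))
    else:print("clip",R.T@(onz(c,S(196,140),126)[:2]-t))
for n,p,z in(("hex",(468,184),11),("tray",(176,199),20),("flange",(453,262),22)):print(n,onz(ct,p,z).round())
E
python3 fit.py
```

```text
top 0.11741199499326514 [508.48928661  -9.60733666]
[[-1.4, 0.9], [0.5, 1.6], [1.1, -1.6], [-2.2, -1.8], [1.3, 0.5], [0.1, 0.6], [0.1, 0.5], [0.5, -0.7]]
head [ 63.45630437 131.00058908]
clip [ 66.07530192 -35.10773546]
side 0.12903166186666462 [508.96971165  -8.74421943]
[[1.6, -0.6], [-1.3, 2.4], [-0.5, -1.7], [0.0, 0.4], [1.6, -2.6], [-1.3, 0.5], [-0.0, 1.5]]
head [ 65.08795036 135.85291548]
clip [ 64.39044435 -33.25829032]
hex [ 555. -390.   11.]
tray [570. 424.  20.]
flange [ 341. -316.   22.]
```

```bash
cat >> h.py <<'E'
DA=0.122; DT=np.array([508.7,-9.2,0.])
DR=np.array([[np.cos(DA),-np.sin(DA),0],[np.sin(DA),np.cos(DA),0],[0,0,1]])
def w(p): return DR@np.array(p,float)+DT
def d(p): return DR.T@(np.array(p,float)-DT)
from scipy.spatial.transform import Rotation as Ro
def Rt(e): return Ro.from_euler('xyz',e)
def todock(pos,rot,target,yaw=None,n=1):
    """tool-frame cm per row to go straight to dock-frame target from (pos,rot)"""
    return Rt(rot).inv().apply(w(target)-pos)/10/n
E
python3 - <<'E'
from h import *
from rig import r
cs=cam(r,'side');ct=cam(r,'top')
S=lambda u,v:(270+(u+.5)/6-.5,140+(v+.5)/6-.5)
T=lambda u,v:(265+(u+.5)/6-.5,160+(v+.5)/6-.5)
o,v=ray(cs,S(273,127)); o,v=DR.T@(o-DT),DR.T@v
p=o+v*(11-o[1])/v[1]; print("eye",p,np.arctan2(p[2]-85,p[0]+65),np.hypot(p[2]-85,p[0]+65))
s=r.sense(); pos,rot=s['eef_pos'],s['tcp_rot']
# travel to above hinge side: dock (-10,0,260), yaw -> DA+pi/2
tgt=w((-10,0,265)); print(tgt)
n=24; dy=(DA+np.pi/2-rot[2])/n
R=Rt([np.pi,0,rot[2]]); step=(tgt-pos)/n
for i in range(n):
    print((R.inv().apply(step)/10).round(2),round(-dy,3)); R=R*Ro.from_rotvec([0,0,-dy])
E
```

```text
eye [ 20.20860117  11.         182.07762824] 0.8504184143932796 129.1687718393521
[498.77432774 -10.41697584 265.        ]
[ 1.97 -1.94 -0.14] -0.058
[ 2.08 -1.82 -0.14] -0.058
[ 2.18 -1.7  -0.14] -0.058
[ 2.27 -1.57 -0.14] -0.058
[ 2.36 -1.43 -0.14] -0.058
[ 2.44 -1.3  -0.14] -0.058
[ 2.51 -1.15 -0.14] -0.058
[ 2.57 -1.01 -0.14] -0.058
[ 2.63 -0.85 -0.14] -0.058
[ 2.67 -0.7  -0.14] -0.058
[ 2.71 -0.55 -0.14] -0.058
[ 2.74 -0.39 -0.14] -0.058
[ 2.75 -0.23 -0.14] -0.058
[ 2.76 -0.07 -0.14] -0.058
[ 2.76  0.09 -0.14] -0.058
[ 2.75  0.25 -0.14] -0.058
[ 2.73  0.41 -0.14] -0.058
[ 2.7   0.56 -0.14] -0.058
[ 2.67  0.72 -0.14] -0.058
[ 2.62  0.87 -0.14] -0.058
[ 2.57  1.02 -0.14] -0.058
[ 2.5   1.17 -0.14] -0.058
[ 2.43  1.31 -0.14] -0.058
[ 2.35  1.45 -0.14] -0.058
```

The eye fits a 129.2 mm radius (130 nominal), so the strap angle is about 0.85 rad. I'll travel there with the jaws shutting.

>>> {"name": "jog_arm", "arguments": {"increments": "2 -1.95 -0.15 0 0 -0.058 -1; 2.1 -1.8 -0.15 0 0 -0.058 -1; 2.2 -1.7 -0.15 0 0 -0.058 -1; 2.25 -1.55 -0.15 0 0 -0.058 -1; 2.35 -1.45 -0.15 0 0 -0.058 -1; 2.45 -1.3 -0.15 0 0 -0.058 -1; 2.5 -1.15 -0.15 0 0 -0.058 -1; 2.55 -1 -0.15 0 0 -0.058 -1"}}

```text
clock: 0.95
eef_pos: [291.7, -400.0, 243.2]
tcp_rot: [-3.141, -0.0, 0.771]
contact_force: [1.6, 0.4, -0.4]
opening: 0.001
```

>>> {"name": "jog_arm", "arguments": {"increments": "2.65 -0.85 -0.15 0 0 -0.058 -1; 2.65 -0.7 -0.15 0 0 -0.058 -1; 2.7 -0.55 -0.15 0 0 -0.058 -1; 2.75 -0.4 -0.15 0 0 -0.058 -1; 2.75 -0.25 -0.15 0 0 -0.058 -1; 2.75 -0.05 -0.15 0 0 -0.058 -1; 2.75 0.1 -0.15 0 0 -0.058 -1; 2.75 0.25 -0.15 0 0 -0.058 -1"}}

```text
clock: 1.75
eef_pos: [395.0, -204.9, 255.3]
tcp_rot: [-3.141, -0.0, 1.235]
contact_force: [0.5, -0.2, -0.5]
opening: -0.0
```

>>> {"name": "jog_arm", "arguments": {"increments": "2.75 0.4 -0.15 0 0 -0.058 -1; 2.7 0.55 -0.15 0 0 -0.058 -1; 2.65 0.7 -0.15 0 0 -0.058 -1; 2.6 0.85 -0.15 0 0 -0.058 -1; 2.55 1 -0.15 0 0 -0.058 -1; 2.5 1.15 -0.15 0 0 -0.058 -1; 2.45 1.3 -0.15 0 0 -0.058 -1; 2.35 1.45 -0.15 0 0 -0.058 -1"}}

```text
clock: 2.55
eef_pos: [496.9, -9.5, 267.2]
tcp_rot: [-3.141, 0.0, 1.699]
contact_force: [0.5, -0.4, 0.2]
opening: 0.002
```

Run:
```python
from h import *
from rig import r
import cv2
s=r.sense(); pos,rot=s['eef_pos'],s['tcp_rot']; print(d(pos))
def P(th,k=88,off=14.5): return np.array([-65+k*np.cos(th)-4*np.sin(th)-off,0,85+k*np.sin(th)+4*np.cos(th)])
pts=[P(.85)+[0,0,20]]+[P(t) for t in np.linspace(.85,0,14)]+[P(0)-[0,0,2]]
prev=d(pos)
for p in pts:
    print(p.round(1),(Rt(rot).inv().apply(DR@(p-prev))/10).round(2)); prev=p
f=r.grab_frame('side'); cv2.imwrite('pics/side1.png',cv2.resize(f[60:260,220:440,::-1],None,fx=3,fy=3,interpolation=cv2.INTER_CUBIC))
```

```text
[-11.72373718   1.136633   267.22837977]
[-24.4   0.  173.8] [-0.11 -1.27  9.35]
[-24.4   0.  153.8] [0. 0. 2.]
[-20.1   0.  150. ] [-0.    0.44  0.37]
[-15.9   0.  146. ] [-0.    0.41  0.4 ]
[-12.1   0.  141.7] [-0.    0.38  0.43]
[ -8.5   0.  137.2] [-0.    0.36  0.45]
[ -5.3   0.  132.4] [-0.    0.33  0.47]
[ -2.3   0.  127.5] [-0.    0.29  0.5 ]
[  0.3   0.  122.3] [-0.    0.26  0.51]
[  2.6   0.  117. ] [-0.    0.23  0.53]
[  4.5   0.  111.6] [-0.    0.19  0.54]
[  6.    0.  106.1] [-0.    0.16  0.55]
[  7.2   0.  100.4] [-0.    0.12  0.56]
[ 8.1  0.  94.7] [-0.    0.08  0.57]
[ 8.5  0.  89. ] [-0.    0.05  0.57]
[ 8.5  0.  87. ] [0.  0.  0.2]
```

View pics/side1.png

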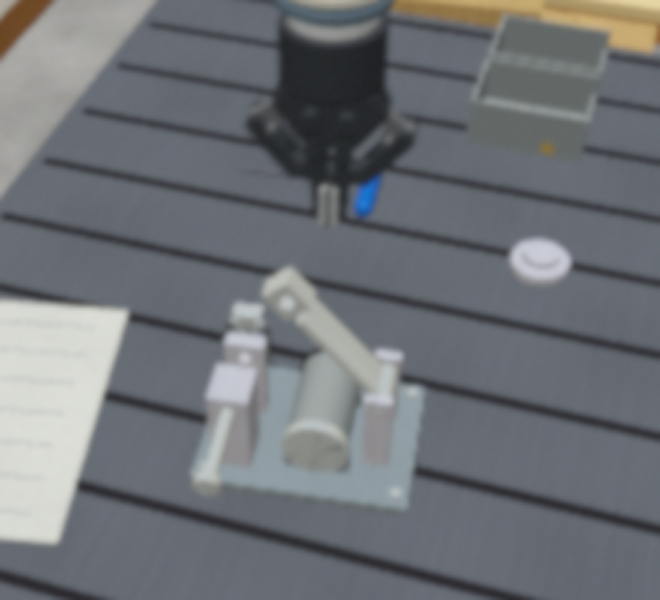

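The side view shows the shut fingers' tips are narrow, with knuckles wide along dock x. I'll turn the tool 90° so the knuckles clear the lug, after checking where the wrist camera body sits.

Run:
```python
from h import *
from rig import r
s=r.sense(); pos,rot=s['eef_pos'],s['tcp_rot']
c=cam(r,'wrist'); o,_=ray(c,(320,200)); print("cam in tool",Rt(rot).inv().apply(o-pos), s['qpos'])
def P(th,k=88,off=11): return np.array([-65+k*np.cos(th)-4*np.sin(th)-off,0,85+k*np.sin(th)+4*np.cos(th)])
print(P(.85), Rt(rot).inv().apply(DR@(P(.85)+[0,0,25]-d(pos)))/10)
```

```text
cam in tool [  80.17129806    1.49038835 -141.51069825] [-0.01802846  0.11780327  1.8565327   0.00218891  1.16566697 -0.15114546]
[-20.92660478   0.         153.75260824] [-0.36070467 -1.16907923  8.87823075]
```

>>> {"name": "jog_arm", "arguments": {"increments": "-0.1 -1.17 0 0 0 0.143 -1; 0 0 0 0 0 0.143 -1; 0 0 0 0 0 0.143 -1; 0 0 0 0 0 0.143 -1; 0 0 0 0 0 0.143 -1; 0 0 0 0 0 0.143 -1; 0 0 0 0 0 0.143 -1; 0 0 0 0 0 0.143 -1"}}

```text
clock: 3.4
eef_pos: [484.9, -13.2, 267.1]
tcp_rot: [-3.141, 0.0, 0.547]
contact_force: [0.5, -1.1, 0.3]
opening: 0.005
```

>>> {"name": "jog_arm", "arguments": {"increments": "0 0 0.5 0 0 0.143 -1; 0 0 1.5 0 0 0.143 -1; 0 0 2 0 0 0.143 -1; 0 0 2 0 0 0 -1; 0 0 1.7 0 0 0 -1; 0 0 1.2 0 0 0 -1; 0 0 0 0 0 0 -1; 0 0 0 0 0 0 -1"}}

```text
clock: 4.2
eef_pos: [485.4, -13.1, 178.6]
tcp_rot: [-3.142, 0.0, 0.124]
contact_force: [-0.3, 0.6, 0.3]
opening: 0.003
```

Run:
```python
from h import *
from rig import r
import cv2
s=r.sense(); pos,rot=s['eef_pos'],s['tcp_rot']; print(d(pos),rot)
def P(th,k=88,off=11): return np.array([-65+k*np.cos(th)-4*np.sin(th)-off,0,85+k*np.sin(th)+4*np.cos(th)])
prev=d(pos)
for p in [P(t) for t in np.linspace(.85,0,14)]:
    print(p.round(1),(Rt(rot).inv().apply(DR@(p-prev))/10).round(2)); prev=p
f=r.grab_frame('side'); cv2.imwrite('pics/side2.png',cv2.resize(f[60:260,220:440,::-1],None,fx=3,fy=3,interpolation=cv2.INTER_CUBIC))
```

```text
[-23.63182312  -1.06439446 178.56161604] [-3.14158236e+00  2.48080456e-05  1.23715035e-01]
[-20.9   0.  153.8] [ 0.27 -0.11  2.48]
[-16.6   0.  150. ] [0.44 0.   0.37]
[-12.4   0.  146. ] [0.41 0.   0.4 ]
[ -8.6   0.  141.7] [0.38 0.   0.43]
[ -5.    0.  137.2] [0.36 0.   0.45]
[ -1.8   0.  132.4] [0.33 0.   0.47]
[  1.2   0.  127.5] [0.29 0.   0.5 ]
[  3.8   0.  122.3] [0.26 0.   0.51]
[  6.1   0.  117. ] [0.23 0.   0.53]
[  8.    0.  111.6] [0.19 0.   0.54]
[  9.5   0.  106.1] [0.16 0.   0.55]
[ 10.7   0.  100.4] [0.12 0.   0.56]
[11.6  0.  94.7] [0.08 0.   0.57]
[12.  0. 89.] [0.04 0.   0.57]
```

View pics/side2.png

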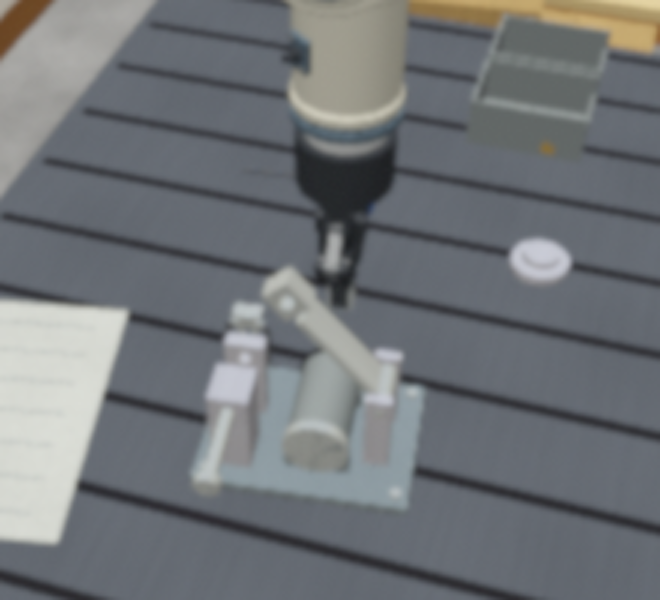

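The tip at (340,300) hangs above the bar, just on the hinge side of the lug at (288,295). I'll go down, then follow the arc.

>>> {"name": "jog_arm", "arguments": {"increments": "0.05 -0.1 0.6 0 0 0 -1; 0.1 0 0.6 0 0 0 -1; 0.1 0 0.6 0 0 0 -1; 0 0 0.6 0 0 0 -1; 0.45 0 0.4 0 0 0 -1; 0.4 0 0.4 0 0 0 -1; 0.4 0 0.45 0 0 0 -1; 0.35 0 0.45 0 0 0 -1"}}

```text
clock: 5.05
eef_pos: [503.8, -9.8, 136.9]
tcp_rot: [-3.142, 0.0, 0.124]
contact_force: [-1.4, 0.0, 0.5]
opening: 0.002
```

>>> {"name": "jog_arm", "arguments": {"increments": "0.35 0 0.45 0 0 0 -1; 0.3 0 0.5 0 0 0 -1; 0.25 0 0.5 0 0 0 -1; 0.25 0 0.5 0 0 0 -1; 0.2 0 0.55 0 0 0 -1; 0.15 0 0.55 0 0 0 -1; 0.1 0 0.55 0 0 0 -1; 0.1 0 0.4 0 0 0 -1"}}

```text
clock: 5.85
eef_pos: [520.6, -7.7, 96.8]
tcp_rot: [3.142, -0.0, 0.124]
contact_force: [-0.2, 0.9, 1.2]
opening: 0.002
```

Run:
```python
from h import *
from rig import r
import cv2
s=r.sense(); print(d(s['eef_pos']),s['contact_force'])
f=r.grab_frame('side'); cv2.imwrite('pics/side3.png',cv2.resize(f[60:260,220:440,::-1],None,fx=3,fy=3,interpolation=cv2.INTER_CUBIC))
```

```text
[1.19480618e+01 3.35706300e-02 9.68382143e+01] [-0.20166437  0.88784652  1.15298128]
```

View pics/side3.png

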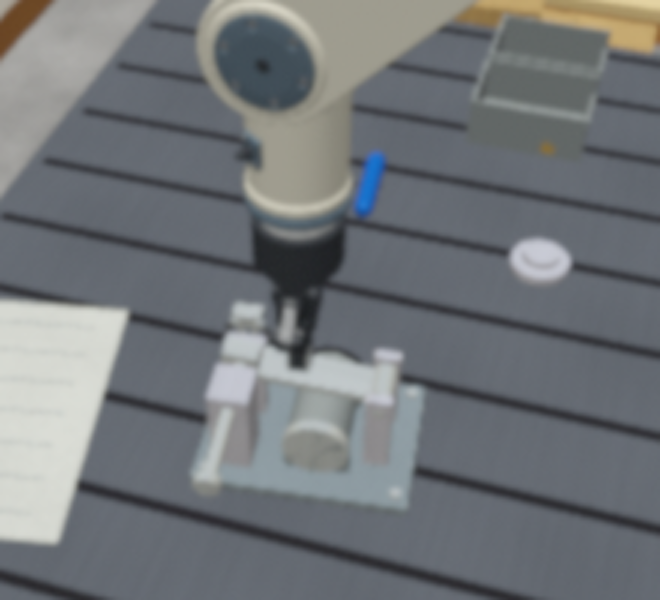

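The strap is nearly down, with its lug between the ears at (252,350). I'll press the rest of the way to the stop.

>>> {"name": "jog_arm", "arguments": {"increments": "0 0 0.3 0 0 0 -1; 0 0 0.25 0 0 0 -1; 0 0 0.2 0 0 0 -1; 0 0 0.1 0 0 0 -1; 0 0 0.1 0 0 0 -1; 0 0 0 0 0 0 -1; 0 0 0 0 0 0 -1; 0 0 0 0 0 0 -1"}}

```text
clock: 6.7
eef_pos: [520.4, -7.7, 88.9]
tcp_rot: [3.141, -0.0, 0.124]
contact_force: [-3.8, -0.4, 15.6]
opening: 0.001
```

The force rose to 15.6 N at z = 88.9 mm (89 expected), so the strap is on its stop. Next I'll lift and go out beyond the pin head.

>>> {"name": "jog_arm", "arguments": {"increments": "0 0 -2.5 0 0 0 -1; 0 0 -3 0 0 0 -1; 0 0 -3 0 0 0 -1; 1 -3.3 0 0 0 0 -1; 1 -3.3 0 0 0 0 -1; 1.1 -3.3 0 0 0 0 -1; 1.1 -3.3 0 0 0 0 -1; 1.1 -3.3 0 0 0 0 -1"}}

```text
clock: 7.5
eef_pos: [552.3, 163.8, 172.7]
tcp_rot: [3.141, 0.0, 0.124]
contact_force: [1.2, -1.1, -0.1]
opening: -0.001
```

>>> {"name": "jog_arm", "arguments": {"increments": "0 0 0 0 0 -0.143 -1; 0 0 0 0 0 -0.143 -1; 0 0 0 0 0 -0.143 -1; 0 0 0 0 0 -0.143 -1; 0 0 0 0 0 -0.143 -1; 0 0 0 0 0 -0.143 -1; 0 0 0 0 0 -0.143 -1; 0 0 0 0 0 -0.143 -1"}}

```text
clock: 8.3
eef_pos: [552.2, 162.4, 172.6]
tcp_rot: [-3.141, 0.0, 1.274]
contact_force: [-0.4, 0.0, -0.5]
opening: -0.001
```

>>> {"name": "jog_arm", "arguments": {"increments": "0 0 0 0 0 -0.143 -1; 0 0 0 0 0 -0.143 -1; 0 0 0 0 0 -0.141 -1; 0 0 0 0 0 0 -1; 0 0 0 0 0 0 -1; 0 0 0 0 0 0 -1; 0 0 0 0 0 0 -1; 0 0 0 0 0 0 -1"}}

```text
clock: 9.1
eef_pos: [552.5, 162.6, 172.8]
tcp_rot: [-3.142, 0.0, 1.694]
contact_force: [0.2, -0.1, -0.7]
opening: -0.001
```

Run:
```python
from h import *
from rig import r
import cv2
s=r.sense(); print(d(s['eef_pos']),s['tcp_rot'],s['contact_force'], todock(s['eef_pos'],s['tcp_rot'],(65,165,74)))
f=r.grab_frame('side'); cv2.imwrite('pics/side4.png',cv2.resize(f[60:260,220:440,::-1],None,fx=3,fy=3,interpolation=cv2.INTER_CUBIC))
f=r.grab_frame('top'); cv2.imwrite('pics/top4.png',cv2.resize(f[160:260,265:385,::-1],None,fx=6,fy=6,interpolation=cv2.INTER_CUBIC))
```

```text
[ 64.37542628 165.17035216 172.76146149] [-3.14151593e+00  3.78062218e-06  1.69373036e+00] [ 0.16538511 -0.09652599 -0.67286622] [-0.01705621  0.06319916  9.87614139]
```

View pics/side4.png

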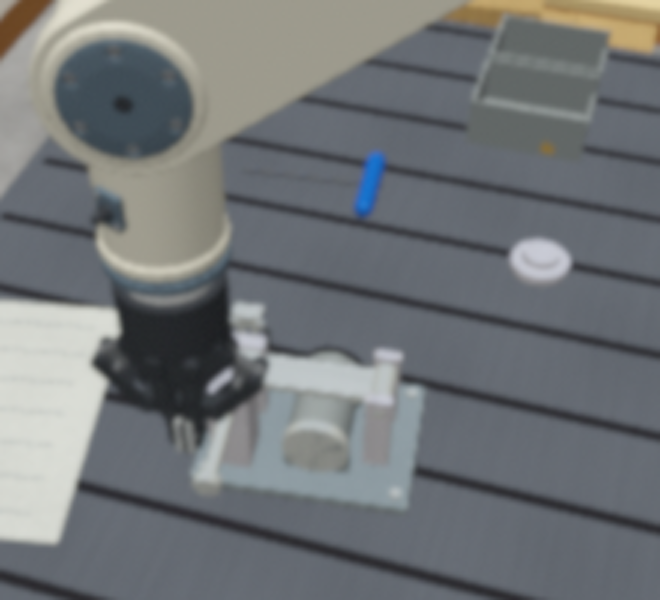

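View pics/top4.png

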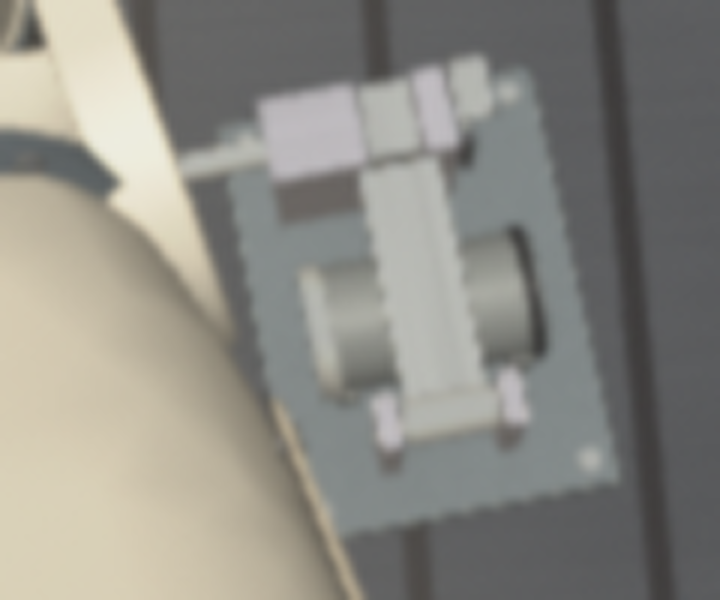

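Both views show the strap level and its lug flush between the ears (lug at (390,118) in the top view). I'll descend behind the head and push.

>>> {"name": "jog_arm", "arguments": {"increments": "0 0.05 1.5 0 0 0 -1; 0 0 2 0 0 0 -1; 0 0 2 0 0 0 -1; 0 0 2 0 0 0 -1; 0 0 1.5 0 0 0 -1; 0 0 0.9 0 0 0 -1; 0 0 0 0 0 0 -1; -0.5 0 0 0 0 0 -1"}}

```text
clock: 10.0
eef_pos: [553.9, 158.0, 74.0]
tcp_rot: [3.141, -0.0, 1.695]
contact_force: [-0.4, 0.3, 0.3]
opening: -0.002
```

>>> {"name": "jog_arm", "arguments": {"increments": "-0.5 0 0 0 0 0 -1; -0.5 0 0 0 0 0 -1; -0.5 0 0 0 0 0 -1; -0.5 0 0 0 0 0 -1; -0.5 0 0 0 0 0 -1; -0.5 0 0 0 0 0 -1; -0.5 0 0 0 0 0 -1; -0.5 0 0 0 0 0 -1"}}

```text
clock: 10.8
eef_pos: [559.7, 122.3, 75.7]
tcp_rot: [3.138, -0.007, 1.693]
contact_force: [-5.8, 23.8, 11.0]
opening: -0.001
```

Run:
```python
from h import *
from rig import r
import cv2
s=r.sense(); print(d(s['eef_pos']),s['tcp_rot'],DR.T@s['contact_force'])
f=r.grab_frame('side'); cv2.imwrite('pics/side5.png',cv2.resize(f[100:260,240:420,::-1],None,fx=3.7,fy=3.7,interpolation=cv2.INTER_CUBIC))
```

```text
[ 66.62525656 124.2935884   75.74854884] [ 3.13789104 -0.00669309  1.6925751 ] [-2.82350124 24.32358572 10.99115715]
```

View pics/side5.png

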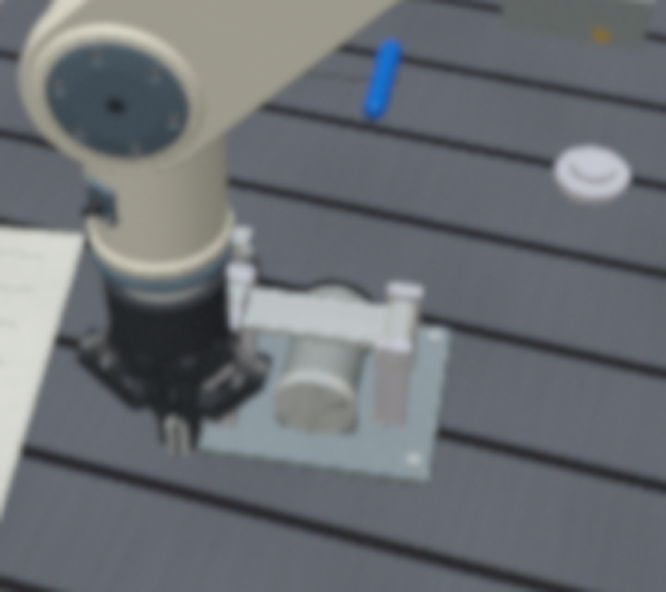

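The fingers at (180,435) are on the head. From the TCP travel the pin has slid in about 18 mm under about 24 N. I'll carry on.

>>> {"name": "jog_arm", "arguments": {"increments": "-0.4 0 0 0 0 0 -1; -0.4 0 0 0 0 0 -1; -0.4 0 0 0 0 0 -1; -0.4 0 0 0 0 0 -1; -0.3 0 0 0 0 0 -1; -0.3 0 0 0 0 0 -1; 0 0 0 0 0 0 -1; 0 0 0 0 0 0 -1"}}

```text
clock: 11.65
eef_pos: [562.3, 102.0, 76.7]
tcp_rot: [3.138, -0.009, 1.692]
contact_force: [-10.2, 36.8, 23.4]
opening: -0.002
```

Run:
```python
from h import *
from rig import r
import cv2
s=r.sense(); print(d(s['eef_pos']),s['tcp_rot'],DR.T@s['contact_force'])
f=r.grab_frame('top'); cv2.imwrite('pics/top6.png',cv2.resize(f[160:260,265:385,::-1],None,fx=6,fy=6,interpolation=cv2.INTER_CUBIC))
f=r.grab_frame('wrist'); cv2.imwrite('pics/wrist6.png',f[:,:,::-1])
```

```text
[ 66.78401406 103.86253234  76.70170042] [ 3.13756039 -0.00856898  1.69192114] [-5.68373226 37.74478672 23.39863328]
```

View pics/top6.png

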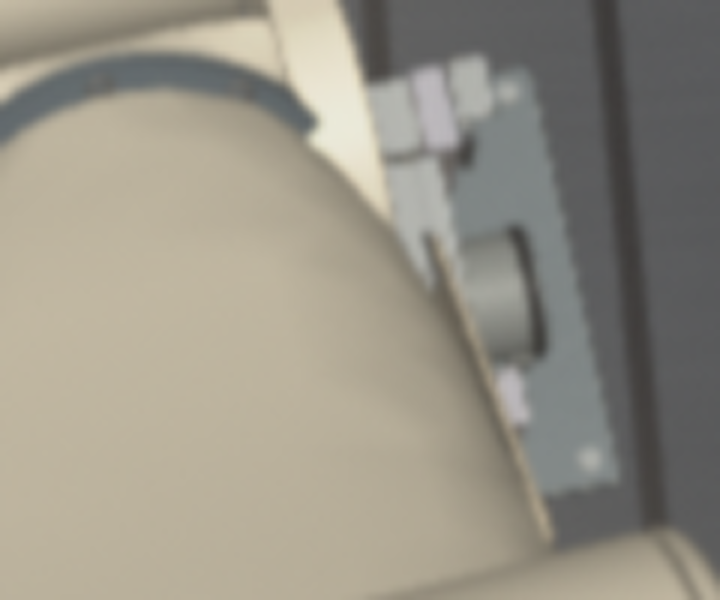

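View pics/wrist6.png

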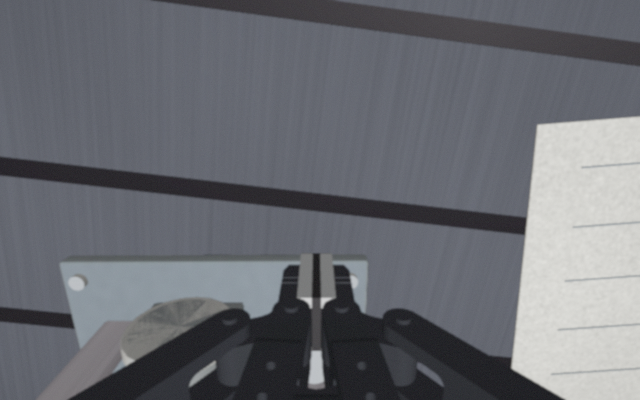

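The arm hides the pin from above. The upward 23 N means the head is dragging the tool up by friction as it levels out, so I'll raise the commanded height 3 mm to relieve it and keep pushing.

>>> {"name": "jog_arm", "arguments": {"increments": "0 -0.1 -0.15 0 0 0 -1; 0 0 -0.15 0 0 0 -1; -0.2 0 0 0 0 0 -1; -0.3 0 0 0 0 0 -1; -0.3 0 0 0 0 0 -1; -0.2 0 0 0 0 0 -1; 0 0 0 0 0 0 -1; 0 0 0 0 0 0 -1"}}

```text
clock: 12.55
eef_pos: [561.4, 85.7, 76.6]
tcp_rot: [-3.141, 0.0, 1.694]
contact_force: [0.0, 0.7, 0.1]
opening: 0.002
```

Run:
```python
from h import *
from rig import r
import cv2
s=r.sense(); print(d(s['eef_pos']),s['tcp_rot'],DR.T@s['contact_force'])
f=r.grab_frame('side'); cv2.imwrite('pics/side7.png',cv2.resize(f[140:240,260:380,::-1],None,fx=6,fy=6,interpolation=cv2.INTER_CUBIC))
```

```text
[63.84719497 87.82459496 76.5927929 ] [-3.14106353e+00  1.25495322e-04  1.69437096e+00] [0.09417083 0.66617581 0.09259634]
```

View pics/side7.png

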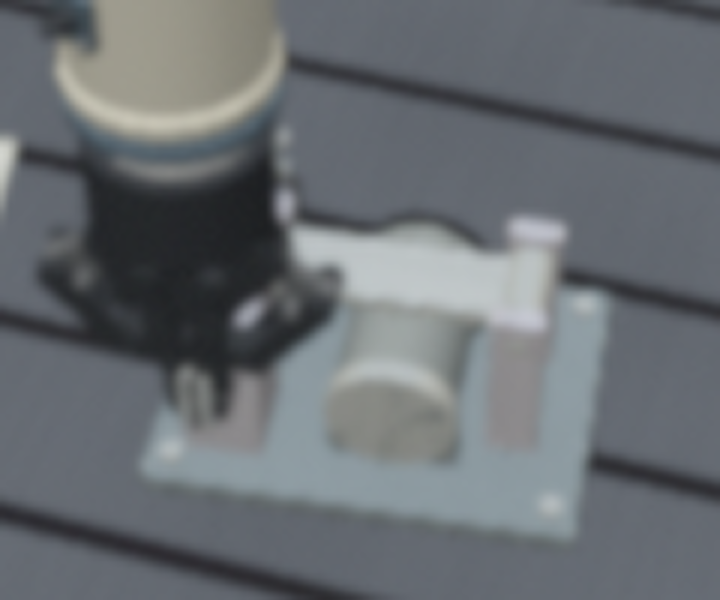

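The force dropped to near zero after the relief, so the pin moves more freely. In the picture the fingers at (200,395) are still in front of the thick ear. I'll continue to the end.

>>> {"name": "jog_arm", "arguments": {"increments": "-0.2 0.1 0 0 0 0 -1; -0.2 0 0 0 0 0 -1; -0.2 0 0 0 0 0 -1; -0.2 0 0 0 0 0 -1; -0.2 0 0 0 0 0 -1; 0 0 0 0 0 0 -1; 0 0 0 0 0 0 -1; 0 0 0 0 0 0 -1"}}

```text
clock: 13.4
eef_pos: [563.9, 76.3, 76.9]
tcp_rot: [3.141, -0.0, 1.695]
contact_force: [-0.7, 0.1, -0.9]
opening: 0.0
```

>>> {"name": "jog_arm", "arguments": {"increments": "-0.1 0 0 0 0 0 -1; -0.1 0 0 0 0 0 -1; -0.1 0 0 0 0 0 -1; -0.1 0 0 0 0 0 -1; 0 0 0 0 0 0 -1; 0 0 0 0 0 0 -1; 0 0 0 0 0 0 -1; 0 0 0 0 0 0 -1"}}

```text
clock: 14.2
eef_pos: [564.0, 74.6, 76.8]
tcp_rot: [3.142, -0.003, 1.694]
contact_force: [-2.1, 15.2, 0.2]
opening: 0.002
```

Run:
```python
from h import *
from rig import r
import cv2
s=r.sense(); print(d(s['eef_pos']),s['tcp_rot'],DR.T@s['contact_force'])
```

```text
[65.10794778 76.41458768 76.84945731] [ 3.1415467  -0.00324131  1.69385539] [-0.27722981 15.37175557  0.22589988]
```

The force reappears (15 N) with the face at y of about 65.4 mm, which matches head home. I'll press firmer, then back off and look.

>>> {"name": "jog_arm", "arguments": {"increments": "-0.1 0 0 0 0 0 -1; -0.1 0 0 0 0 0 -1; -0.1 0 0 0 0 0 -1; 0 0 0 0 0 0 -1; 0 0 0 0 0 0 -1; 0 0 0 0 0 0 -1; 0 0 0 0 0 0 -1; 0 0 0 0 0 0 -1"}}

```text
clock: 15.0
eef_pos: [564.0, 74.4, 76.9]
tcp_rot: [3.142, -0.007, 1.693]
contact_force: [-3.6, 32.2, 1.0]
opening: 0.0
```

Run:
```python
from h import *
from rig import r
s=r.sense(); print(d(s['eef_pos']),s['tcp_rot'],DR.T@s['contact_force'])
```

```text
[65.11636808 76.27577798 76.89671699] [ 3.1415623  -0.00722298  1.69265807] [ 0.30763874 32.36976837  0.97630029]
```

>>> {"name": "jog_arm", "arguments": {"increments": "2 0 0 0 0 0 -1; 3 0 0 0 0 0 -1; 2 0 -2 0 0 0 -1; 0 0 -3 0 0 0 -1; 0 0 -3 0 0 0 -1; 0 0 -2 0 0 0 -1; 0 0 0 0 0 0 -1; 0 0 0 0 0 0 -1"}}

```text
clock: 15.8
eef_pos: [556.0, 138.7, 176.8]
tcp_rot: [3.141, 0.0, 1.695]
contact_force: [0.4, -0.4, -0.2]
opening: 0.001
```

Run:
```python
from h import *
from rig import r
import cv2
s=r.sense(); print(d(s['eef_pos']),s['tcp_rot'],DR.T@s['contact_force'])
f=r.grab_frame('side'); cv2.imwrite('pics/side8.png',cv2.resize(f[140:240,270:380,::-1],None,fx=6,fy=6,interpolation=cv2.INTER_CUBIC))
f=r.grab_frame('top'); cv2.imwrite('pics/top8.png',cv2.resize(f[160:260,265:385,::-1],None,fx=6,fy=6,interpolation=cv2.INTER_CUBIC))
```

```text
[ 64.97904612 141.08021595 176.78550613] [3.14096157e+00 1.29673320e-05 1.69483148e+00] [ 0.36393488 -0.45040504 -0.15789532]
```

View pics/side8.png

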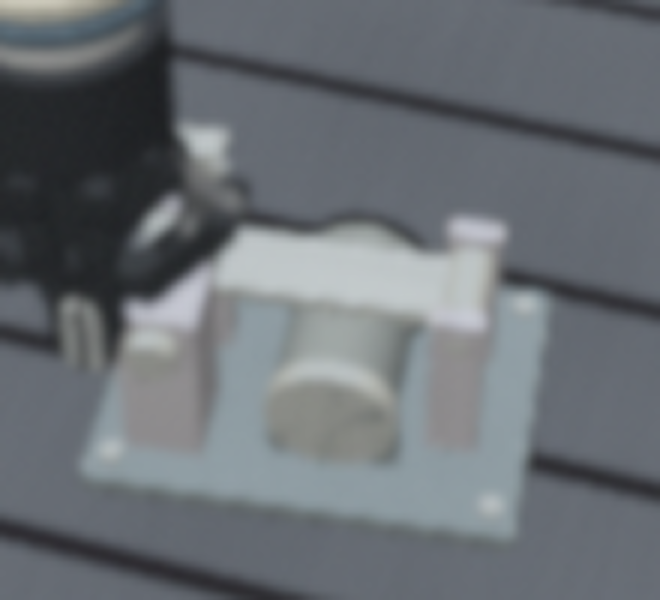

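View pics/top8.png

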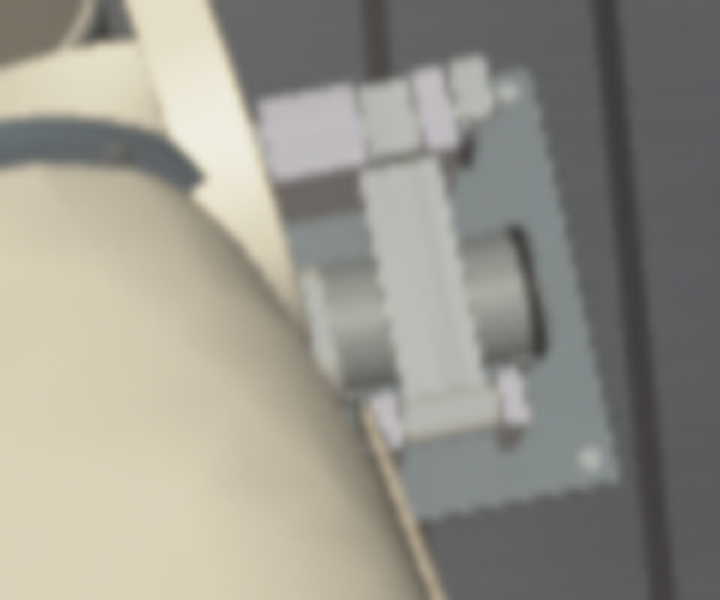

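The pin head now sits against the thick ear (side zoom (155,348)), the press plateaued at 76.3 mm with 32 N, and the strap is level. Now I'll move over the clip pad.

>>> {"name": "jog_arm", "arguments": {"increments": "-2 0 0 0 0 0 -1; -3 0 0 0 0 0 -1; -3.5 0 0 0 0 0 -1; -3.5 0 0 0 0 0 -1; -3.5 0 0 0 0 0 -1; -2.2 0 0 0 0 0 -1; 0 0 2 0 0 0 -1; 0 0 2.2 0 0 0 -1"}}

```text
clock: 16.7
eef_pos: [577.8, -37.9, 133.6]
tcp_rot: [-3.141, 0.0, 1.693]
contact_force: [-0.5, 0.2, 0.3]
opening: -0.002
```

Run:
```python
from h import *
from rig import r
import cv2
s=r.sense(); print(d(s['eef_pos']),s['tcp_rot'],DR.T@s['contact_force'],todock(s['eef_pos'],s['tcp_rot'],(65,-35.5,126)))
f=r.grab_frame('side'); cv2.imwrite('pics/side9.png',cv2.resize(f[120:220,270:380,::-1],None,fx=6,fy=6,interpolation=cv2.INTER_CUBIC))
```

```text
[ 65.09158625 -36.93643796 133.59410645] [-3.14141328e+00  1.57822814e-05  1.69303147e+00] [-0.45306882  0.25681889  0.31048708] [ 0.14365793 -0.00898863  0.75941   ]
```

View pics/side9.png

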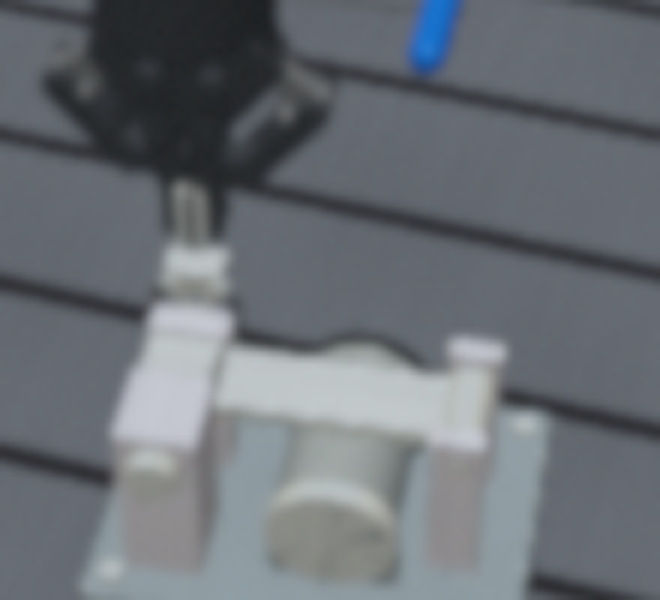

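The pin head is home at (150,462), and the fingertip at (195,240) is right above the clip pad at (195,260). I'll press down.

>>> {"name": "jog_arm", "arguments": {"increments": "0.1 0 0.5 0 0 0 -1; 0 0 0.5 0 0 0 -1; 0 0 0.4 0 0 0 -1; 0 0 0.4 0 0 0 -1; 0 0 0.4 0 0 0 -1; 0 0 0.3 0 0 0 -1; 0 0 0 0 0 0 -1; 0 0 0 0 0 0 -1"}}

```text
clock: 17.55
eef_pos: [577.9, -35.8, 109.9]
tcp_rot: [3.141, 0.0, 1.695]
contact_force: [-0.5, -0.0, 0.8]
opening: 0.001
```

>>> {"name": "jog_arm", "arguments": {"increments": "0 0 0.15 0 0 0 -1; 0 0 0.15 0 0 0 -1; 0 0 0.15 0 0 0 -1; 0 0 0.1 0 0 0 -1; 0 0 0 0 0 0 -1; 0 0 0 0 0 0 -1; 0 0 0 0 0 0 -1; 0 0 0 0 0 0 -1"}}

```text
clock: 18.35
eef_pos: [578.5, -35.9, 107.3]
tcp_rot: [3.14, 0.0, 1.695]
contact_force: [-10.1, 0.3, 30.9]
opening: 0.002
```

>>> {"name": "jog_arm", "arguments": {"increments": "0 0 0.15 0 0 0 -1; 0 0 0.1 0 0 0 -1; 0 0 0 0 0 0 -1; 0 0 0 0 0 0 -1; 0 0 0 0 0 0 -1; 0 0 0 0 0 0 -1; 0 0 0 0 0 0 -1; 0 0 0 0 0 0 -1"}}

```text
clock: 19.15
eef_pos: [578.8, -36.0, 107.0]
tcp_rot: [3.139, 0.001, 1.695]
contact_force: [-16.7, 0.6, 53.4]
opening: -0.004
```

>>> {"name": "jog_arm", "arguments": {"increments": "0 0 -0.5 0 0 0 -1; 0 0 -1.5 0 0 0 -1; 0 0 -3 0 0 0 -1; 0 0 -3 0 0 0 -1; 0 0 -3 0 0 0 -1; -3 0 0 0 0 0 -1; -4 0 0 0 0 0 -1; -4 0 0 0 0 0 -1"}}

```text
clock: 19.95
eef_pos: [591.7, -145.9, 212.7]
tcp_rot: [3.141, 0.0, 1.696]
contact_force: [0.2, 0.3, -1.0]
opening: 0.002
```

Run:
```python
from h import *
from rig import r
import cv2
s=r.sense(); print(d(s['eef_pos']),DR.T@s['contact_force'])
f=r.grab_frame('side'); cv2.imwrite('pics/side10.png',cv2.resize(f[140:240,270:380,::-1],None,fx=6,fy=6,interpolation=cv2.INTER_CUBIC))
f=r.grab_frame('top'); cv2.imwrite('pics/top10.png',cv2.resize(f[160:260,265:385,::-1],None,fx=6,fy=6,interpolation=cv2.INTER_CUBIC))
```

```text
[  65.74356408 -145.75674442  212.70308083] [ 0.23337499  0.26321649 -0.97748594]
```

View pics/side10.png

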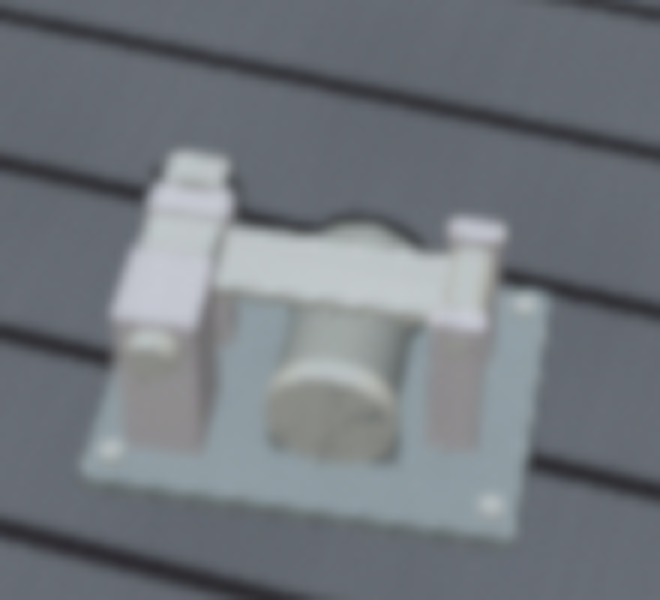

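View pics/top10.png

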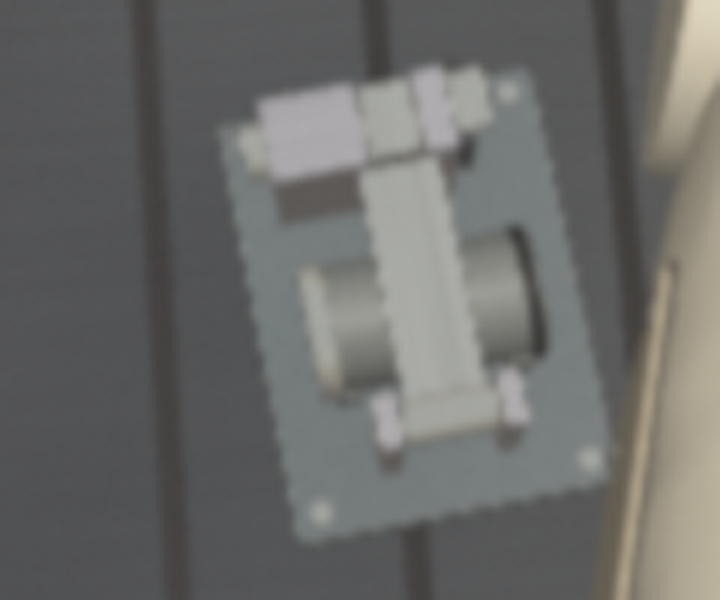

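Clip pad is down, at (198,165) in the side view against about (196,140) before. The head is flush at (152,345) and the strap is level. I'll check the head and pad numerically from the images before handing in.

Run:
```python
from h import *
from rig import r
ct=cam(r,'top');cs=cam(r,'side')
T=lambda u,v:(265+(u+.5)/6-.5,160+(v+.5)/6-.5)
S=lambda u,v:(270+(u+.5)/6-.5,140+(v+.5)/6-.5)
print("head outer",d(onz(ct,T(239,150),88)), "side",d(onz(cs,S(151,348),85)))
print("clip pad: pred side px at 107/126",[(proj(cs,[w((65,-35,z))])[0]-[270,140])*6 for z in(107,126)])
p,e=tri(ct,T(470,96),cs,S(198,165));print("clip tri",d(p),e)
```

```text
head outer [66.86986026 66.45583863 88.        ] side [66.5907662  57.77060298 85.        ]
clip pad: pred side px at 107/126 [array([196.24180454, 163.75117427]), array([194.64784062, 133.53118853])]
clip tri [ 65.79013239 -35.73066708 107.08001553] 0.5819548540508457
```

```bash
python3 -c "
from rig import r
print(r.sign_off())"
```

```text
the job is handed in; nothing more can be done
None
```

I swung the strap down, pushed the pin home, pressed the clip down, moved the arm clear and handed the job in about 20 s into the run. No verdict is reported, so these are my own checks.

- **Strap:** It stopped at z = 88.9 mm with 15.6 N (89 mm expected). It looks level in both final views, with its lug between the ears.
- **Pin:** The push stopped advancing with the head face at dock y ≈ 65.3 mm, under 32 N (65 is home). Partway in, friction lifted the fingers and the push force rose to about 38 N. Raising the fingers 3 mm freed it.
- **Clip:** Pressing stopped at z = 107.0 mm. Triangulating the two final images puts the pad top at 107.1 mm (107 is fully down). I did not record the snap itself.
- **Bystanders:** The arm passed high above the flange and went near none of them. I did not re-measure the hex key, tray or flange at the end.

One reading disagreed: the final top view puts the head end at y ≈ 66.5 mm, while the side view gives 57.8 mm. I put the side value down to a blurry pick on the head. The 65.3 mm stop and the clip going fully down both fit the head being home.

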